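Lay the open canister down on its sloping rest

TASK

Tip the tall open-topped metal canister over onto its side, about the foot edge that stands against the stop, so that it comes to lie along the sloping wooden rest with its mouth at the high end. Do it with your fingertips only, without pinching or lifting it: steady it all the way down so that it lands gently rather than dropping, and leave the other things on the bench where they are.

Things in the scene. Friction and masses are not known exactly. Their poses are not given: they have to be found in the camera images.
- canister: Loose open-topped square metal box, 76 x 76 x 190 mm tall, 3 mm walls (70 x 70 mm inside), empty, 0.25-0.45 kg, centre of mass 85 mm up. Origin: centre of its underside; z up to the mouth, x away from the rest. Starts upright, -x face 1-5 mm from the stop, square to it. Overbalances at 25 deg, then falls unless held; a fingertip in the mouth can push it over and hold it back.
- canister_mouth (a point): Centre of the canister's open mouth, level with its rim, 190 mm along the canister's z from its origin.
- canister_foot (a point): Middle of the canister's foot edge nearest the rest, 38 mm from its origin along its -x, at its underside. The canister turns about this edge.
- rest: Wooden cradle fixed to the bench. Origin: middle of the stop edge, at bench height; z up, x towards the standing canister (tip it towards -x). At x = 0 an upright stop 8 mm high; from its top a board rises towards -x at 15 deg, 150 mm long (far end 47 mm high). Side cheeks 14 mm high off the board, 92 mm apart: 8 mm spare each side. Lying, the canister overhangs the high end by about 30 mm.
- lidded_canister: Bystander: short square metal canister with a lid and black knob, loose, lid 80 x 80 mm, 119 mm tall, 141 mm with the knob. Origin: centre of its underside.
- dropper_bottle: Bystander: small brown bottle, loose, 40 mm across, 85 mm tall. Origin: centre of its underside.
- specimen_jar: Bystander: clear jar with white cap, loose, 60 mm across, 75 mm tall. Origin: centre of its underside.
- slide_box: Bystander: flat grey plastic box, loose, 85 x 60 x 32 mm. Origin: centre of its underside.
Not all that is in view belongs to the job. Leave any purple look-alike of the canister alone.

How it is judged:
At the end, for the whole second after the job is handed in: The canister rests on the slope between the cheeks, back face up: axis 69-81 deg from vertical, roll within 23 deg; mouth centre 130-205 mm beyond the stop edge at the high end, foot edge within 45 mm outside or 30 mm inside the stop, both within 18 mm of the middle line; at rest (angle between canister's own z axis and vertical between 1.2 and 1.42 rad and angle between canister's own x axis and vertical below 0.4 rad and x of canister_mouth in the frame of rest between -0.205 and -0.13 m and y of canister_mouth in the frame of rest between -0.018 and 0.018 m and x of canister_foot in the frame of rest between -0.03 and 0.045 m and y of canister_foot in the frame of rest between -0.018 and 0.018 m and contact force between canister and rest above 0.5 N and linear speed of canister below 0.01 m/s and angular speed of canister below 0.05 rad/s); the robot touches nothing.
It fails at once if the canister is dropped or flung instead of lowered (turns faster than 4 rad/s; let go over the last few degrees is all right) (angular speed of canister above 4 rad/s).
It fails at once if the canister is lifted: its foot edge rises more than 30 mm off the bench (height (world z) of canister_foot above 0.03 m).
It fails at once if the canister is dragged or carried: its foot edge goes more than 60 mm from the stop edge (distance between canister_foot and rest above 0.06 m).
It fails at once if the canister is pinched or shoved hard (over 35 N from the fingers) (contact force between the fingers and canister above 35 N).
It fails at once if a bystander is disturbed (moved 25 mm or tipped) (distance of any of lidded_canister, dropper_bottle, specimen_jar, slide_box from where it was at the start of the episode above 0.025 m or angle between any of lidded_canister, dropper_bottle, specimen_jar, slide_box's own z axis and vertical above 0.3 rad).
It also fails if it takes over 51 s, if anything falls off the work surface, if the arm or the gripper's body presses on something with over 40 N, if the wrist force passes 120 N, or if a joint passes its speed limit or range.

ROBOT

A 6-joint arm with a two-finger parallel gripper is mounted at the origin on the work surface. World frame = base frame: x ahead of the robot, y to its left, z up, the work surface at z = 0. Lengths are in m, angles in rad, forces in N, time in s.
With the tool pointing down it reaches from about 0.35 to 0.775 m from the base axis. Payload 5.5 kg.
Tool frame: the origin (TCP) lies between the finger pads; the fingertips stand 19 mm ahead of it and the grasp point (between the pads) is the TCP; z points along the fingers, y is the direction in which the jaws open and shut (so a half turn about z gives the same grasp; the last joint's range is limited). The gripper opens to 85 mm and grips with 20 to 120 N. Pads are 22 mm wide; open, the fingers measure 114 mm over their backs; the gripper's body (76 mm by 85 mm) begins 54 mm behind the grasp point. The pads swing forward as they close: fully open they stand 13 mm farther back than shut.
Start: joints at [1.063, 0.313, 0.046, 1.304, 0, 1.431], TCP at [0.207, 0.537, 0.25] pointing down, gripper open.
Joint ranges: [-2.76, 2.76], [-0.86, 1.69], [-1.03, 1.26], [-2.2, 2.34], [-1.47, 1.5], [-3.14, 3.14]. Speed limits (rad/s): [2.57, 2.57, 3.14, 3.14, 3.14, 3.14].

INTERFACE

Orientations are given as a unit quaternion [w, x, y, z].
In Python, from workcell import get_state, cams, workorder gives the robot as it stands.
- The arm moves only by the tool play_rows, never from a script. Its argument "series" is text: rows parted by semicolons, each of 7 numbers parted by spaces: the opening in per cent of the stroke, from 0 (shut) to 100 (fully open), then the shift along the tool's x, y, z in cm, then the turn, a rotation vector about the tool's x, y, z in degrees. A call has 1 to 12 rows; each row shifts and turns the commanded pose from where the row before left it, along the tool's axes as they then stand; what a row does not reach is not made up. A row lasts 1/8 s, in which the tool goes at most 62.5 mm and 10.7 degrees, less where a joint would pass 70% of its speed; a pose out of reach is approached as far as the arm can. A call with a gripper value outside its range is refused whole. The fingers move at their own pace and stop on an object; "newtons" is the grip in N (left out, the last holds). Time passes only in rows, so rows that do not move let the fingers close. It gives the time, the measured TCP pose, the force and the opening at its end, in the units of the state.
- get_state(): the state, without advancing time (a new reading comes with each control period).
- cams.read_camera(name): name is "scene" or "top" or "wrist"; returns the picture (384x512x3 uint8, red, green, blue); there is no depth.
- cams.get_calibration(name): a dict with "fx", "fy", "cx", "cy" (pixels), "distortion" ([k1, k2, p1, p2, k3] as OpenCV has them; the pictures are not rectified), "rvec" (rotation vector, rad) and "tvec" (3), from world to camera coordinates, as OpenCV has them. Camera axes: x right, y down, z forward; pixel columns grow to the right and rows downward; lengths in m; the calibration is good to about 2 mm. A picture is of the moment at which its call begins: read the wrist's pose just before it. get_calibration takes no time and is no camera call; for the wrist camera it gives the pose at the moment of the call.
- workorder.hand_in(): hands the job in, once; it reports no verdict.
The state is a dict: "clock": time; "joint_pos": joint angles; "qvel": joint speeds; "tau": joint torques, N m; "tcp_pos": TCP position; "orientation": TCP orientation; "wrist_force": force on the tool from outside, world axes, zero at the start; "ft_torque": the same for the moment, N m; "finger_gap": finger opening in m.
Only numpy, scipy, OpenCV 4.12 (cv2) and the standard library are available. Lean on these libraries where they do the work, as an engineer would, in place of code of your own. Each camera call takes 0.05 s, during which the arm holds its last target.

## Working session

There is one attempt and no reset: what is moved stays moved. The work goes in short steps, Python scripts to look and compute and a tool call to move; the robot and the scene stay as the last step left them, time stands still between calls to the robot, and variables do not carry over. Pictures are saved under pics/ and viewed, and the job is handed in when it is done.

Besides the shell and the picture viewer there is one more tool, called after ">>>" as name(argument=value, ...), one argument or row to a line, values as JSON. play_rows: Moves the arm, as the interface text tells. Its arguments: {"type":"object","properties":{"series":{"type":"string"},"newtons":{"type":"number"}},"required":["series"]}

```bash
ls; mkdir -p pics
python3 - <<'E'
from workcell import get_state, cams
import cv2
print(get_state())
for n in ["scene","top","wrist"]:
    c=cams.get_calibration(n); print(n,c)
    cv2.imwrite(f"pics/{n}0.png",cams.read_camera(n)[:,:,::-1])
E
```

```text
pics
{'clock': 0.0, 'joint_pos': array([ 1.06340776e+00,  3.13994889e-01,  4.50076232e-02,  1.30358879e+00,
       -3.98415858e-05,  1.43119562e+00]), 'qvel': array([-0.00090831,  0.00140628,  0.00056767, -0.00087498,  0.00032001,
       -0.00090485]), 'tau': array([-1.45374725e-03, -4.80629683e+01,  2.98532456e+01,  1.93194434e-02,
       -3.57295430e-04,  1.22055087e-05]), 'tcp_pos': array([0.20653661, 0.53613309, 0.24942368]), 'orientation': array([-2.63984213e-04,  1.82859136e-01,  9.83138721e-01, -8.50039744e-04]), 'wrist_force': array([ 0.13346699, -0.62479118, -0.83129497]), 'ft_torque': array([-0.04619203,  0.07217123,  0.0027861 ]), 'finger_gap': 0.08562834553250238}
scene {'fx': 398.0452465918307, 'fy': 398.0452465918307, 'cx': 259.6049239066517, 'cy': 189.4963379428656, 'distortion': array([-0.12289467,  0.        ,  0.        ,  0.        ,  0.        ]), 'rvec': array([ 1.58970026,  2.09138643, -0.72412873]), 'tvec': array([ 0.11208844, -0.36047326,  1.61887863])}
top {'fx': 393.1851133919056, 'fy': 393.1851133919056, 'cx': 253.9739188484406, 'cy': 188.74694309362548, 'distortion': array([-0.0273778,  0.       ,  0.       ,  0.       ,  0.       ]), 'rvec': array([ 2.16437372, -2.18113954,  0.13357899]), 'tvec': array([0.0347918 , 0.59018726, 0.99741492])}
wrist {'fx': 282.44544095801797, 'fy': 282.44544095801797, 'cx': 256.9778915340097, 'cy': 192.3041121395046, 'distortion': array([-0.02424942,  0.        ,  0.        ,  0.        ,  0.        ]), 'rvec': array([-2.35678363, -1.61696257, -0.26621411]), 'tvec': array([-0.5743011 , -0.04138697,  0.37984651])}
```

View pics/scene0.png

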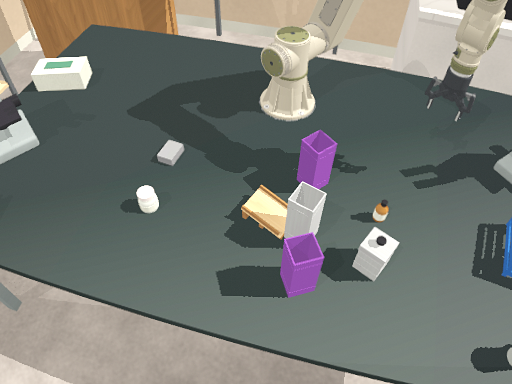

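View pics/top0.png

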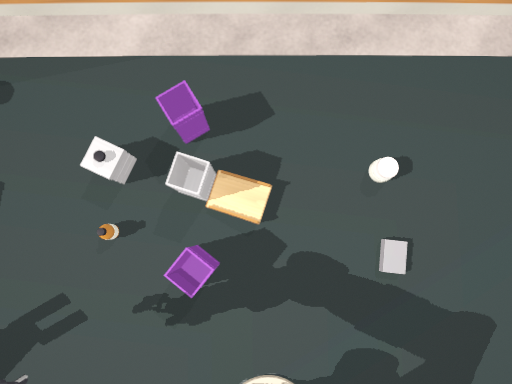

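View pics/wrist0.png

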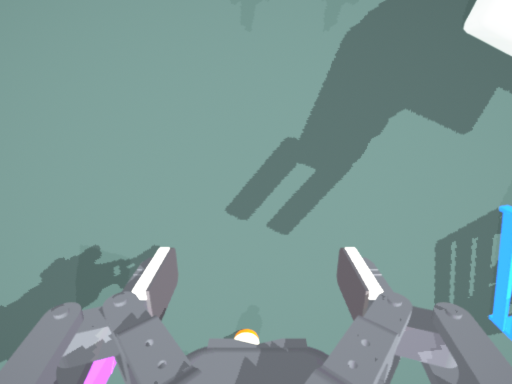

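The scene picture shows the white canister at about (305,212), with the rest to its left at (268,211). Purple look-alikes stand on both sides, at (317,160) and (300,265). In the top picture the mouth is at about (190,176) and the rest at (240,197). I'll zoom in to measure.

Run:
```python
import cv2
im=cv2.imread("pics/top0.png")
cv2.imwrite("pics/topz.png",cv2.resize(im[135:235,150:283],None,fx=6,fy=6,interpolation=cv2.INTER_CUBIC))
im=cv2.imread("pics/scene0.png")
cv2.imwrite("pics/scz.png",cv2.resize(im[170:270,230:350],None,fx=6,fy=6,interpolation=cv2.INTER_CUBIC))
```

```text
(no output)
```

View pics/topz.png

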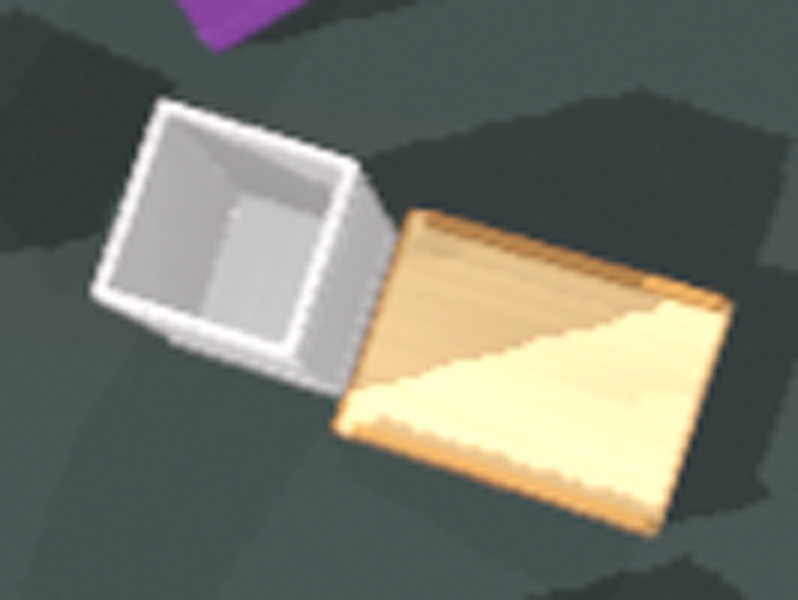

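View pics/scz.png

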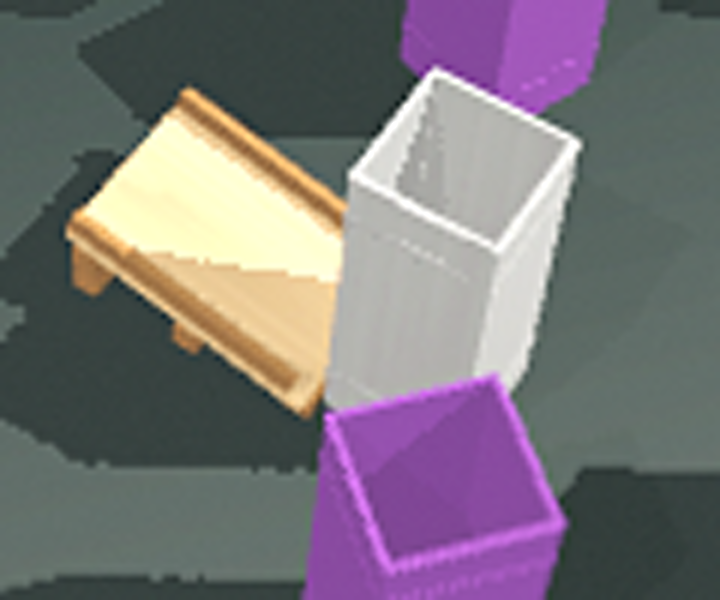

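In the top zoom, the outer rim corners are at (160,98), (357,160), (290,358) and (95,293). The rest's corners are at (413,208), (335,430), (733,300) and (657,535).

```bash
cat > h.py <<'E'
import numpy as np, cv2
from workcell import get_state, cams
def ray(name,px,z,cal=None):
    c=cal or cams.get_calibration(name)
    K=np.array([[c['fx'],0,c['cx']],[0,c['fy'],c['cy']],[0,0,1]])
    p=cv2.undistortPoints(np.array(px,float).reshape(-1,1,2),K,c['distortion']).reshape(-1,2)
    R=cv2.Rodrigues(c['rvec'])[0]; t=c['tvec']
    o=-R.T@t; d=np.c_[p,np.ones(len(p))]@R
    s=(np.asarray(z)-o[2])/d[:,2]
    return o+d*np.atleast_1d(s)[:,None]
def proj(name,P,cal=None):
    c=cal or cams.get_calibration(name)
    K=np.array([[c['fx'],0,c['cx']],[0,c['fy'],c['cy']],[0,0,1]])
    return cv2.projectPoints(np.array(P,float).reshape(-1,1,3),c['rvec'],c['tvec'],K,c['distortion'])[0].reshape(-1,2)
E
python3 - <<'E'
from h import *
np.set_printoptions(precision=4,suppress=True)
z=lambda L,ox,oy:(np.array(L)+.5)/6-.5+[ox,oy]
rim=ray("top",z([(160,98),(357,160),(290,358),(95,293)],150,135),.19)
print("rim",rim,rim.mean(0)); print([np.linalg.norm(rim[i]-rim[i-1]) for i in range(4)])
# scene rim
r2=ray("scene",z([(435,67),(580,147),(498,250),(350,175)],230,170),.19); print("scene rim",r2,r2.mean(0))
rest=ray("top",z([(413,208),(335,430)],150,135),.022); far=ray("top",z([(733,300),(657,535)],150,135),.061)
print("rest",rest,rest.mean(0),far,far.mean(0))
d=rim[[1,2]].mean(0)-rim[[0,3]].mean(0); print("can ang",np.degrees(np.arctan2(d[1],d[0])))
d=far.mean(0)-rest.mean(0); print("rest ang",np.degrees(np.arctan2(d[1],d[0])),np.linalg.norm(d))
# purple, lidded
im=cv2.imread("pics/top0.png");h=cv2.cvtColor(im,cv2.COLOR_BGR2HSV)
m=cv2.inRange(h,(135,100,60),(160,255,255))
for c in cv2.findContours(m,0,2)[0]:
    if cv2.contourArea(c)>100:
        b=cv2.boundingRect(c);print("purple bbox",b, ray("top",[(b[0],b[1]),(b[0]+b[2],b[1]+b[3])],.19))
print("lidded knob",ray("top",[(99,156)],.141),"bottle",ray("top",[(103,232)],.085))
E
```

```text
rim [[0.6594 0.2054 0.19  ]
 [0.6355 0.1321 0.19  ]
 [0.5619 0.1564 0.19  ]
 [0.5865 0.2284 0.19  ]] [0.6108 0.1806 0.19  ]
[np.float64(0.07645669437755649), np.float64(0.07713272157623996), np.float64(0.07753795453796633), np.float64(0.076074028152234)]
scene rim [[0.5626 0.1568 0.19  ]
 [0.5909 0.2296 0.19  ]
 [0.6576 0.2041 0.19  ]
 [0.635  0.1327 0.19  ]] [0.6115 0.1808 0.19  ]
rest [[0.6442 0.124  0.022 ]
 [0.5461 0.158  0.022 ]] [0.5952 0.141  0.022 ] [[ 0.5976 -0.0147  0.061 ]
 [ 0.4985  0.0186  0.061 ]] [0.548  0.0019 0.061 ]
can ang -108.4284912811768
rest ang -108.71596070140139 0.15192363108419576
purple bbox (164, 245, 56, 53) [[0.4515 0.2295 0.19  ]
 [0.3375 0.1077 0.19  ]]
purple bbox (156, 80, 54, 64) [[0.8244 0.2541 0.19  ]
 [0.6747 0.1302 0.19  ]]
lidded knob [[0.6587 0.3964 0.141 ]] bottle [[0.4807 0.4017 0.085 ]]
```

>>> play_rows(
  series="40 0 0 -3 0 0 0;40 -2.5 -1 -2 0 0 0;40 -5 -1.9 0 0 0 0;40 -5.5 -2 0 0 0 0;40 -5.5 -2 0 0 0 0;40 -5.5 -2 0 0 0 0;40 -5.5 -2 0 0 0 0;40 -5.5 -2 0 0 0 0;40 -5.5 -2 0 0 0 0;40 -5.5 -2 0 0 0 0;40 -3 -1.5 0 0 0 0;40 -1.5 -0.7 0 0 0 -2.6",
  newtons=20,
)

```text
clock: 1.65
tcp_pos: [0.6106, 0.1747, 0.2992]
orientation: [-0.001, 0.161, 0.987, -0.0]
wrist_force: [0.2, 0.2, -0.3]
finger_gap: 0.0345
```

```bash
cat >> h.py <<'E'
from scipy.spatial.transform import Rotation as Ro
T=np.array([np.cos(np.radians(-108.5)),np.sin(np.radians(-108.5)),0]); C=np.array([.611,.1807,0])
def tool(s=None):
    s=s or get_state(); q=s['orientation']; return Ro.from_quat([q[1],q[2],q[3],q[0]]).as_matrix(), s['tcp_pos']
def rep():
    np.set_printoptions(precision=4,suppress=True)
    s=get_state();R,p=tool(s)
    F=np.c_[-T,np.cross([0,0,1],-T),[0,0,1]]
    print("t",s['clock'],"tcp",p,"gap",s['finger_gap'],"j",s['joint_pos'])
    print("tool z in rest",F.T@R[:,2],"tool y in rest",F.T@R[:,1],"tilt",np.degrees(np.arccos(-R[2,2])))
    print("tcp rel can centre, rest axes mm",F.T@(p-C)*1000,"F rest",F.T@s['wrist_force'])
    return R,p
E
python3 - <<'E'
from h import *
R,p=rep()
print("shift to centre at z .25 (tool cm)",R.T@(C+[0,0,.25]-p)*100)
cv2.imwrite("pics/w1.png",cams.read_camera("wrist")[:,:,::-1])
cv2.imwrite("pics/t1.png",cams.read_camera("top")[:,:,::-1])
E
```

```text
t 1.65 tcp [0.6106 0.1747 0.2992] gap 0.034517614665784215 j [ 0.1524  0.4332  0.3397  1.4786 -0.0001  0.4763]
tool z in rest [-0.0007  0.0011 -1.    ] tool y in rest [ 1.     -0.001  -0.0007] tilt 0.07590743748003777
tcp rel can centre, rest axes mm [ -5.8303  -1.49   299.234 ] F rest [ 0.2975 -0.122  -0.2588]
shift to centre at z .25 (tool cm) [0.144  0.5863 4.9232]
```

View pics/w1.png

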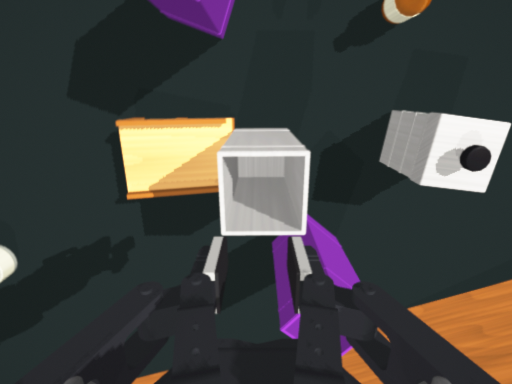

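The wrist picture shows the rim at (218,152), (308,150), (306,234) and (219,236), with the finger tips at columns ~180–335. I'll cross-check the mouth centre from this view.

Run:
```python
from h import *
rep()
r=ray("wrist",[(218,152),(308,150),(306,234),(219,236)],.19);print(r,r.mean(0),[np.linalg.norm(r[i]-r[i-1]) for i in range(4)])
F=np.c_[-T,np.cross([0,0,1],-T),[0,0,1]];print(((r-C)@F)*1000)
```

```text
t 1.75 tcp [0.6104 0.1751 0.2992] gap 0.034456519763105646 j [ 0.1531  0.4329  0.3392  1.4782 -0.0002  0.4782]
tool z in rest [-0.0007  0.0009 -1.    ] tool y in rest [ 1.     -0.0022 -0.0007] tilt 0.06459652107931568
tcp rel can centre, rest axes mm [ -5.543   -1.2096 299.2258] F rest [ 0.4226 -0.7239 -0.3872]
[[0.5629 0.157  0.19  ]
 [0.5851 0.2281 0.19  ]
 [0.659  0.2059 0.19  ]
 [0.6355 0.1298 0.19  ]] [0.6106 0.1802 0.19  ] [np.float64(0.07757358399389316), np.float64(0.07444282135768078), np.float64(0.07721664300211484), np.float64(0.07964130501320418)]
[[-37.713   38.1543 190.    ]
 [ 36.7151  39.6312 190.    ]
 [ 39.1608 -37.5467 190.    ]
 [-40.4596 -39.3706 190.    ]]
```

All three views agree on the centre to within 1 mm. Centring and descending now, with a slightly narrower opening.

>>> play_rows(
  series="34 0.1 0.3 0 0 0 0;34 0 0.25 1 0 0 0;34 0 0 1.8 0 0 0;34 0 0 1.8 0 0 0;34 0 0 1.5 0 0 0;34 0 0 1.4 0 0 0;34 0 0 1.2 0 0 0;34 0 0 1 0 0 0;34 0 0 1 0 0 0;34 0 0 0.6 0 0 0;34 0 0 0.4 0 0 0;34 0 0 0 0 0 0",
)

```text
clock: 3.25
tcp_pos: [0.6101, 0.1823, 0.1831]
orientation: [-0.0, 0.161, 0.987, 0.0]
wrist_force: [0.1, -1.2, 0.3]
finger_gap: 0.0289
```

Run:
```python
from h import *
rep()
cv2.imwrite("pics/w2.png",cams.read_camera("wrist")[:,:,::-1])
cv2.imwrite("pics/s2.png",cv2.resize(cams.read_camera("scene")[120:300,200:400,::-1],None,fx=3.3,fy=3.3))
```

```text
t 3.25 tcp [0.6101 0.1823 0.1831] gap 0.028879627235590042 j [0.1643 0.4579 0.0948 1.2079 0.0001 0.4868]
tool z in rest [-0.      0.0002 -1.    ] tool y in rest [ 1.      0.0004 -0.    ] tilt 0.01062630279178893
tcp rel can centre, rest axes mm [  1.1883   1.3667 183.1442] F rest [-1.0941 -0.4397  0.3157]
```

View pics/w2.png

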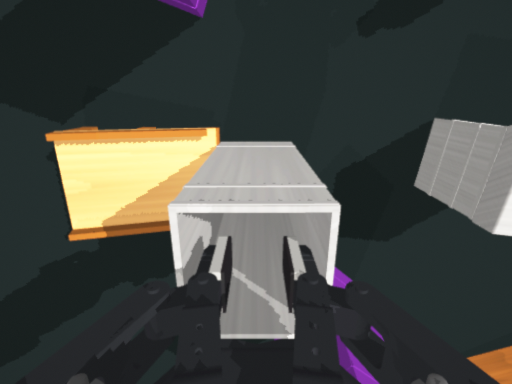

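View pics/s2.png

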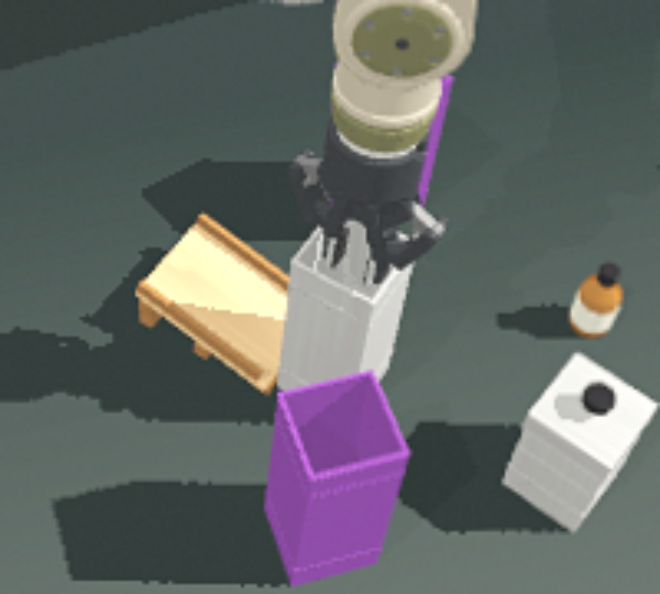

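The fingers are inside the mouth with slack on both sides. Next I take up the slack towards the stop, then pivot the tool about the stop edge in equal rows.

>>> play_rows(
  series="34 0 -0.5 0 0 0 0;34 0 -0.4 0 0 0 0;34 0 -0.78 -0.17 -2.5 0 0;34 0 -0.78 -0.17 -2.5 0 0;34 0 -0.78 -0.17 -2.5 0 0;34 0 -0.78 -0.17 -2.5 0 0;34 0 -0.78 -0.17 -2.5 0 0;34 0 -0.78 -0.17 -2.5 0 0",
)

```text
clock: 4.35
tcp_pos: [0.5921, 0.1283, 0.1887]
orientation: [0.021, 0.159, 0.978, 0.13]
wrist_force: [-0.7, 0.6, -0.3]
finger_gap: 0.0297
```

Run:
```python
from h import *
rep()
cv2.imwrite("pics/w3.png",cams.read_camera("wrist")[:,:,::-1])
cv2.imwrite("pics/s3.png",cv2.resize(cams.read_camera("scene")[120:300,200:400,::-1],None,fx=3.3,fy=3.3))
```

```text
t 4.35 tcp [0.5921 0.1283 0.1887] gap 0.029680996312132984 j [-0.0373  0.3171 -0.1266  1.0507  0.2525  0.295 ]
tool z in rest [ 0.2605 -0.0006 -0.9655] tool y in rest [0.9655 0.0004 0.2605] tilt 15.099914092613869
tcp rel can centre, rest axes mm [-55.7336   1.2817 188.7094] F rest [ 0.344   0.8025 -0.3042]
```

View pics/w3.png

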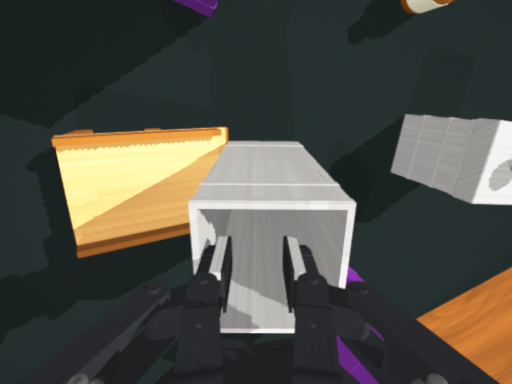

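View pics/s3.png

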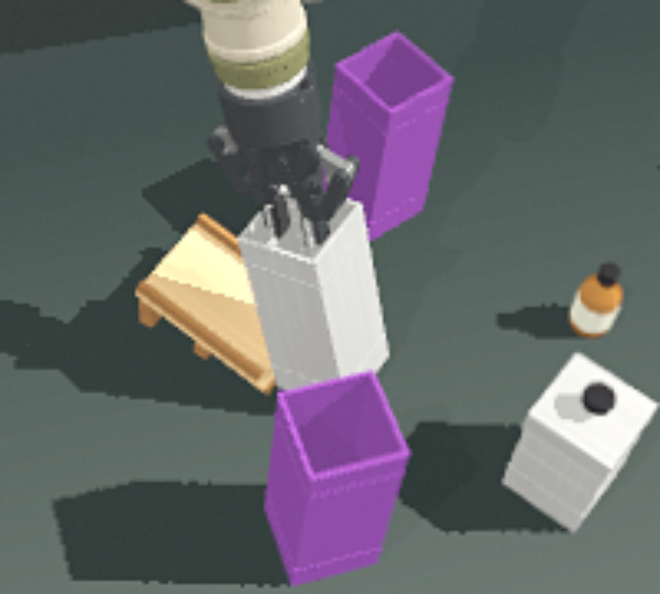

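Tilt is 15° and tracking well, with the front finger pushing and the back finger close to the back wall. I'll open slightly to trim the slack before it overbalances, and continue.

>>> play_rows(
  series="38 0 -0.62 -0.14 -2 0 0;38 0 -0.62 -0.14 -2 0 0;38 0 -0.62 -0.14 -2 0 0;38 0 -0.62 -0.14 -2 0 0;38 0 -0.62 -0.14 -2 0 0;38 0 -0.62 -0.14 -2 0 0;38 0 -0.62 -0.14 -2 0 0;38 0 -0.62 -0.14 -2 0 0",
)

```text
clock: 5.45
tcp_pos: [0.5762, 0.0808, 0.18]
orientation: [0.043, 0.155, 0.951, 0.265]
wrist_force: [-0.0, 0.1, -0.0]
finger_gap: 0.0323
```

Run:
```python
from h import *
rep()
cv2.imwrite("pics/w4.png",cams.read_camera("wrist")[:,:,::-1])
cv2.imwrite("pics/s4.png",cv2.resize(cams.read_camera("scene")[120:300,200:400,::-1],None,fx=3.3,fy=3.3))
```

```text
t 5.45 tcp [0.5762 0.0808 0.18  ] gap 0.032274270952723165 j [-0.2579  0.2834 -0.2753  0.973   0.542   0.0756]
tool z in rest [ 0.517   0.0001 -0.856 ] tool y in rest [0.856  0.0003 0.517 ] tilt 31.129632707203125
tcp rel can centre, rest axes mm [-105.7793    1.2736  180.012 ] F rest [ 0.1266  0.073  -0.0217]
```

View pics/w4.png

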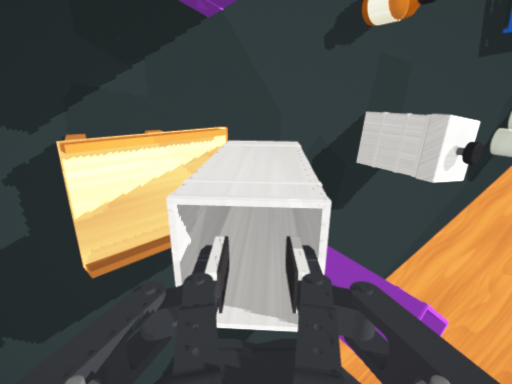

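View pics/s4.png

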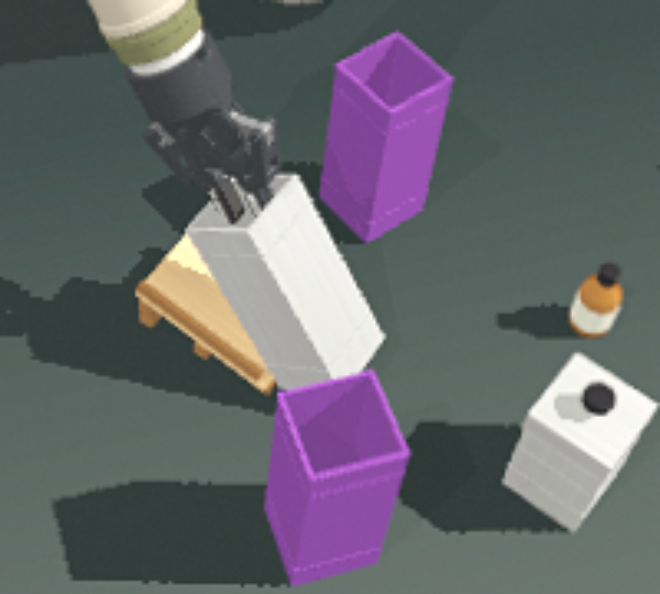

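At 31° the back finger is now holding the back wall. Both sides are snug and the force is low, so I continue at 2° per row, feeding in a little more depth.

>>> play_rows(
  series="38 0 -0.62 -0.08 -2 0 0;38 0 -0.62 -0.08 -2 0 0;38 0 -0.62 -0.08 -2 0 0;38 0 -0.62 -0.08 -2 0 0;38 0 -0.62 -0.08 -2 0 0;38 0 -0.62 -0.08 -2 0 0;38 0 -0.62 -0.08 -2 0 0;38 0 -0.62 -0.08 -2 0 0",
)

```text
clock: 6.55
tcp_pos: [0.5627, 0.0402, 0.1544]
orientation: [0.064, 0.147, 0.905, 0.395]
wrist_force: [0.4, -0.9, -1.1]
finger_gap: 0.0325
```

Run:
```python
from h import *
rep()
cv2.imwrite("pics/w5.png",cams.read_camera("wrist")[:,:,::-1])
cv2.imwrite("pics/s5.png",cv2.resize(cams.read_camera("scene")[120:300,200:400,::-1],None,fx=3.3,fy=3.3))
```

```text
t 6.55 tcp [0.5627 0.0402 0.1544] gap 0.03250676479895569 j [-0.4567  0.3786 -0.3472  0.9881  0.813  -0.1959]
tool z in rest [ 0.7329  0.0002 -0.6803] tool y in rest [0.6803 0.0003 0.7329] tilt 47.132258717711345
tcp rel can centre, rest axes mm [-148.5573    1.235   154.4234] F rest [-0.7359 -0.6194 -1.0592]
```

View pics/w5.png

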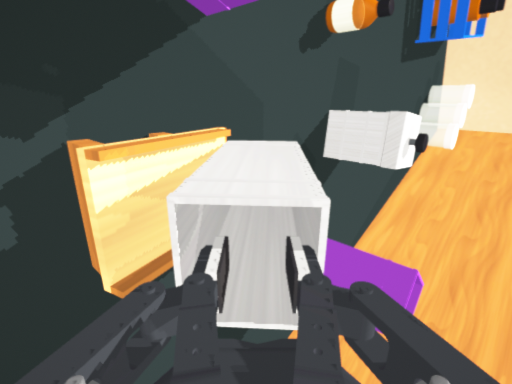

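View pics/s5.png

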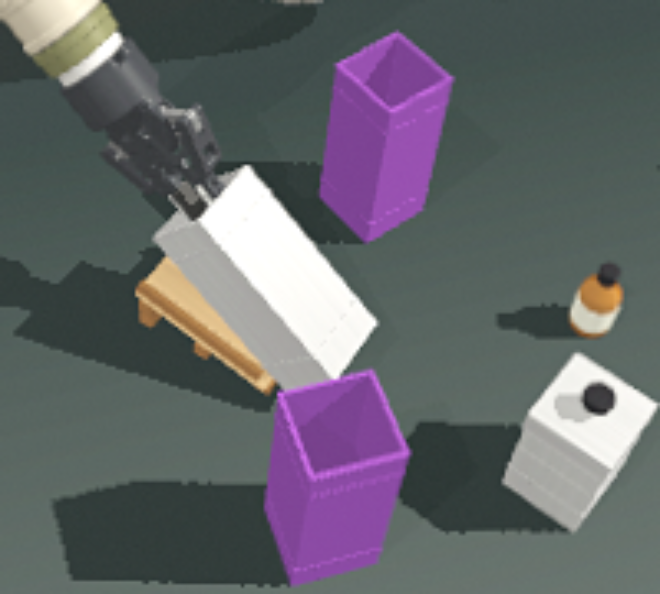

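>>> play_rows(
  series="38 0 -0.62 -0.1 -2 0 0;38 0 -0.62 -0.1 -2 0 0;38 0 -0.62 -0.1 -2 0 0;38 0 -0.62 -0.1 -2 0 0;38 0 -0.62 -0.1 -2 0 0;38 0 -0.62 -0.1 -2 0 0;38 0 -0.62 -0.1 -2 0 0;38 0 -0.62 -0.1 -2 0 0",
)

```text
clock: 7.65
tcp_pos: [0.5518, 0.0068, 0.1194]
orientation: [0.084, 0.136, 0.841, 0.516]
wrist_force: [0.1, 0.1, -0.8]
finger_gap: 0.0322
```

Run:
```python
from h import *
rep()
cv2.imwrite("pics/w6.png",cams.read_camera("wrist")[:,:,::-1])
cv2.imwrite("pics/s6.png",cv2.resize(cams.read_camera("scene")[120:300,200:400,::-1],None,fx=3.3,fy=3.3))
```

```text
t 7.65 tcp [0.5518 0.0068 0.1194] gap 0.032195509278027085 j [-0.6075  0.6023 -0.3125  1.1609  1.0266 -0.5749]
tool z in rest [ 0.8914  0.0001 -0.4531] tool y in rest [0.4531 0.0014 0.8914] tilt 63.05544736197535
tcp rel can centre, rest axes mm [-183.7115    0.911   119.4396] F rest [ 0.1396 -0.0868 -0.7797]
```

View pics/w6.png

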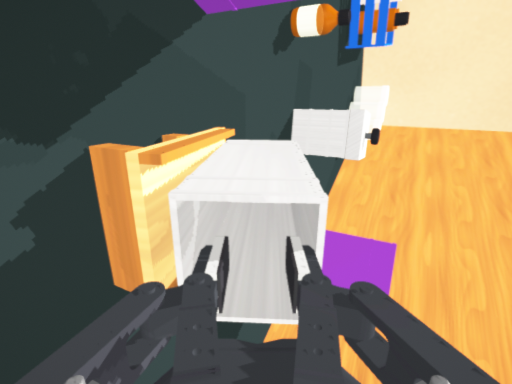

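View pics/s6.png

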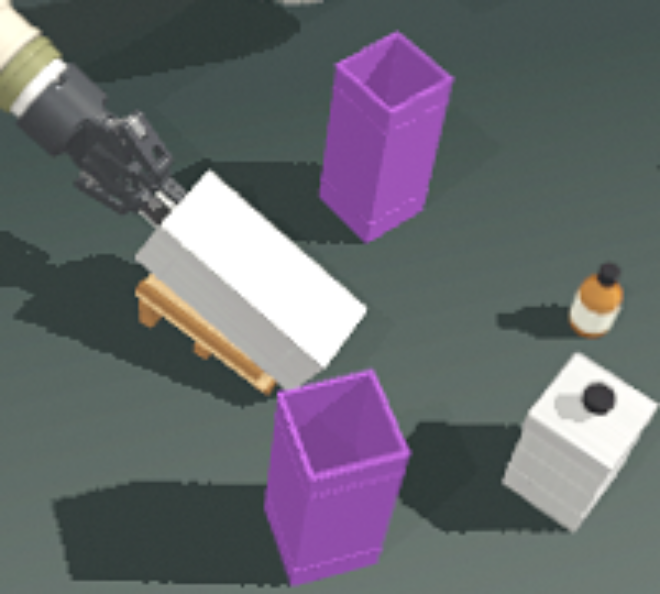

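>>> play_rows(
  series="38 0 -0.47 -0.08 -1.5 0 0;38 0 -0.47 -0.08 -1.5 0 0;38 0 -0.47 -0.08 -1.5 0 0;38 0 -0.47 -0.08 -1.5 0 0;38 0 -0.47 -0.08 -1.5 0 0;38 0 -0.47 -0.08 -1.5 0 0",
)

```text
clock: 8.5
tcp_pos: [0.5471, -0.0079, 0.0958]
orientation: [0.095, 0.129, 0.799, 0.58]
wrist_force: [-0.2, -1.1, -0.6]
finger_gap: 0.0325
```

Run:
```python
from h import *
rep()
cv2.imwrite("pics/w7.png",cams.read_camera("wrist")[:,:,::-1])
cv2.imwrite("pics/s7.png",cv2.resize(cams.read_camera("scene")[120:300,200:400,::-1],None,fx=3.3,fy=3.3))
```

```text
t 8.5 tcp [ 0.5471 -0.0079  0.0958] gap 0.03248935022065771 j [-0.6659  0.7821 -0.241   1.3505  1.1096 -0.8597]
tool z in rest [ 0.951   0.0003 -0.3092] tool y in rest [0.3092 0.002  0.951 ] tilt 71.9914274310772
tcp rel can centre, rest axes mm [-199.0877    0.7269   95.8014] F rest [-1.0693 -0.1689 -0.6196]
```

View pics/w7.png

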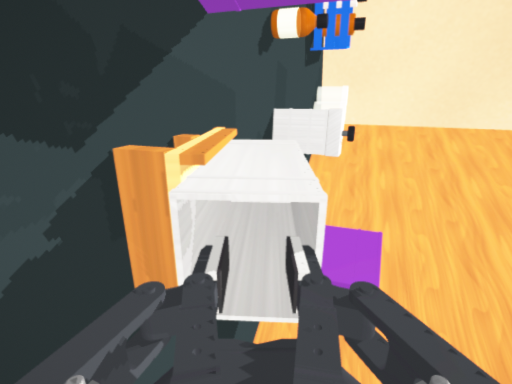

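View pics/s7.png

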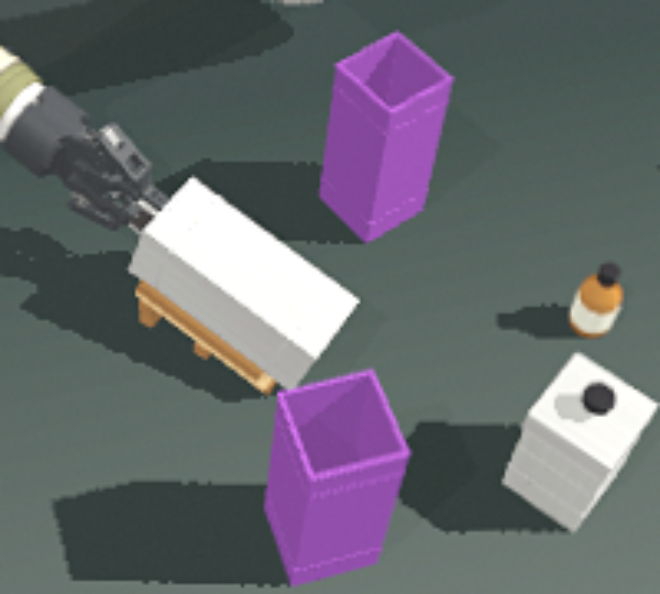

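>>> play_rows(
  series="38 0 -0.31 -0.05 -1 0 0;38 0 -0.31 -0.05 -1 0 0;38 0 -0.31 -0.05 -1 0 0;38 0 -0.31 -0.05 -0.5 0 0;38 0 -0.1 0 0 0 0;38 0 0 0 0 0 0",
)

```text
clock: 9.35
tcp_pos: [0.5451, -0.0127, 0.0849]
orientation: [0.098, 0.129, 0.779, 0.606]
wrist_force: [0.1, 3.1, 13.1]
finger_gap: 0.0324
```

Run:
```python
from h import *
rep()
cv2.imwrite("pics/w8.png",cams.read_camera("wrist")[:,:,::-1])
cv2.imwrite("pics/s8.png",cv2.resize(cams.read_camera("scene")[120:300,200:400,::-1],None,fx=3.3,fy=3.3))
```

```text
t 9.35 tcp [ 0.5451 -0.0127  0.0849] gap 0.03236979314291008 j [-0.6849  0.8658 -0.2045  1.4459  1.1353 -0.9883]
tool z in rest [ 0.969  -0.0013 -0.247 ] tool y in rest [ 0.247  -0.0031  0.969 ] tilt 75.70044348417231
tcp rel can centre, rest axes mm [-204.3641    1.1249   84.8878] F rest [ 3.0011  0.9023 13.1243]
```

View pics/w8.png

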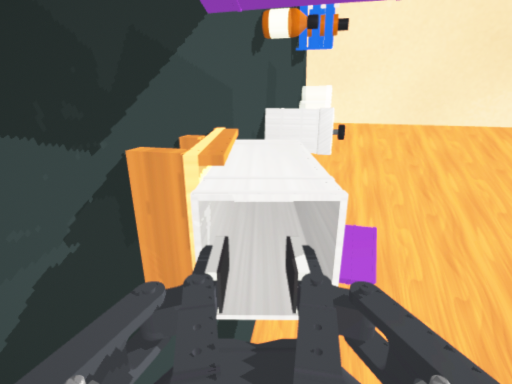

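View pics/s8.png

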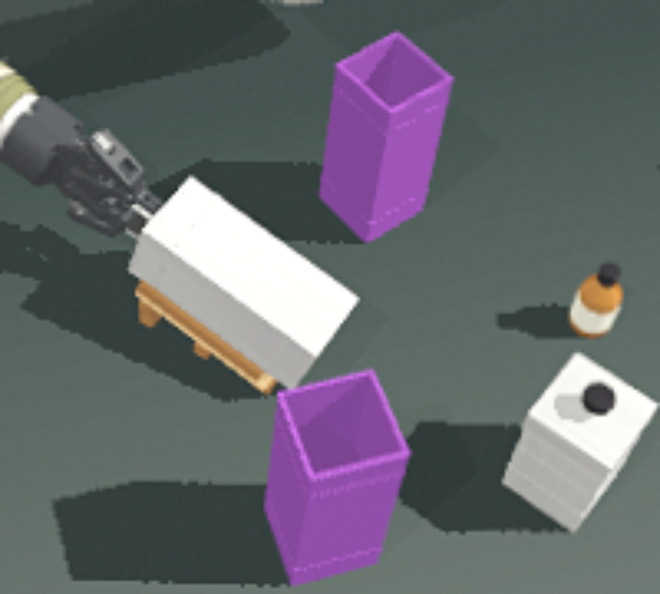

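The canister is down: its image has not changed since the last step, and the lower finger now presses it onto the board with 13 N. I'll unload, centre the fingers and withdraw along the tool axis.

>>> play_rows(
  series="36 0 0.35 0 0 0 0;32 0 0.3 0 0 0 0;30 0 0 0 0 0 0;30 0 0 -0.4 0 0 0;30 0 0 -0.8 0 0 0;30 0 0 -1.2 0 0 0;30 0 0 -1.5 0 0 0;30 0 0 -1.5 0 0 0;30 0 0 -1.5 0 0 0;30 0 0 -1.5 0 0 0;30 0 0 -1 0 0 0;30 0 0 0 0 0 0",
)

```text
clock: 10.95
tcp_pos: [0.5165, -0.0989, 0.113]
orientation: [0.099, 0.127, 0.78, 0.604]
wrist_force: [-0.7, -0.0, -0.2]
finger_gap: 0.0257
```

Run:
```python
from h import *
rep()
cv2.imwrite("pics/w9.png",cams.read_camera("wrist")[:,:,::-1])
im=cams.read_camera("scene")[:,:,::-1];cv2.imwrite("pics/s9full.png",im)
cv2.imwrite("pics/s9.png",cv2.resize(im[120:300,200:400],None,fx=3.3,fy=3.3))
im=cams.read_camera("top")[:,:,::-1];cv2.imwrite("pics/t9full.png",im)
cv2.imwrite("pics/t9.png",cv2.resize(im[120:250,130:300],None,fx=4.5,fy=4.5,interpolation=cv2.INTER_CUBIC))
```

```text
t 10.95 tcp [ 0.5165 -0.0989  0.113 ] gap 0.025715037521603066 j [-0.8367  0.8921 -0.0899  1.6744  1.0038 -1.1527]
tool z in rest [ 0.9681 -0.0008 -0.2505] tool y in rest [0.2505 0.0001 0.9681] tilt 75.4943067178081
tcp rel can centre, rest axes mm [-295.1426    0.8966  113.0001] F rest [-0.2344  0.6072 -0.1624]
```

View pics/t9.png

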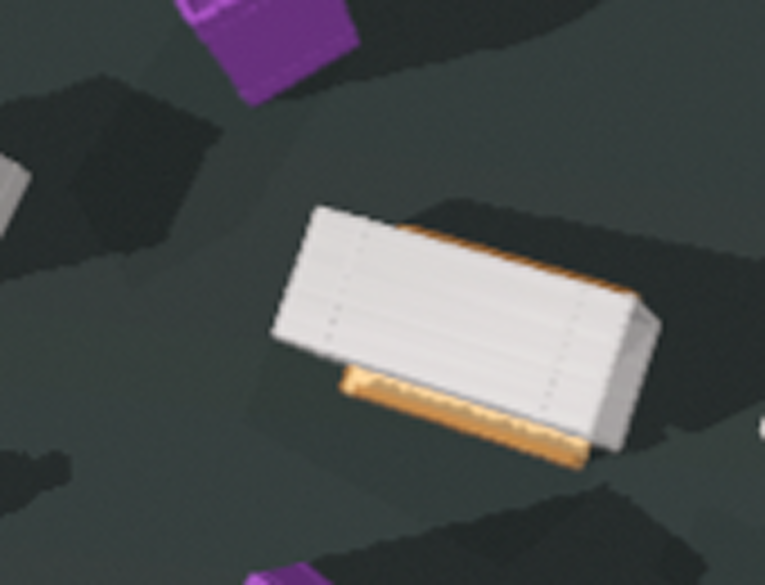

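View pics/s9.png

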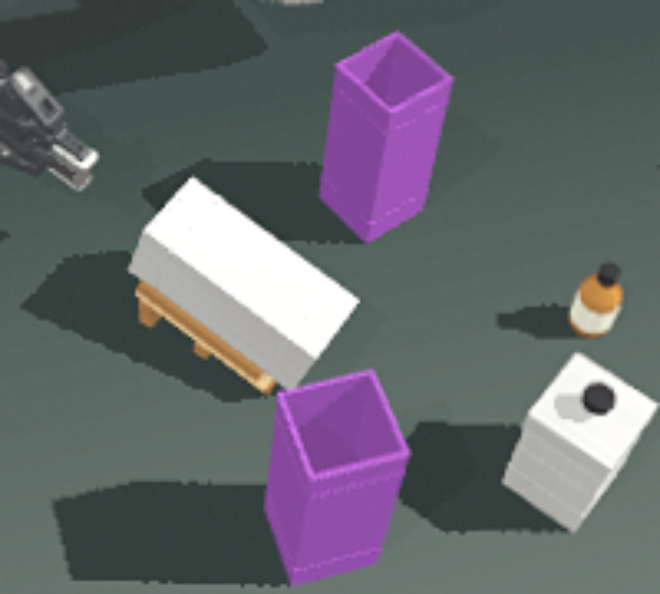

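View pics/w9.png

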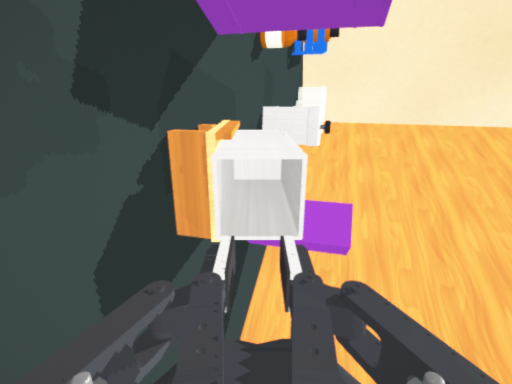

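Run:
```python
from h import *
z=lambda L:(np.array(L)+.5)/4.5-.5+[130,120]
m=ray("top",z([(638,295),(592,438)]),.128);b=ray("top",z([(317,205),(272,333)]),.078)
F=np.c_[-T,np.cross([0,0,1],-T),[0,0,1]];O=np.array([.5952,.141,0])
mm=(m-O)@F*1000;bb=(b-O)@F*1000
print(mm,bb, np.linalg.norm(m.mean(0)-b.mean(0)))
# mouth centre: from back edge mid, 38mm along body -x (cos75, sin75 ->  -(.259,.966)); foot: 76 mm
a=np.array([.259,0,.966])
print("mouth",mm.mean(0)-38*a,"foot",bb.mean(0)-76*a)
```

```text
[[-145.14066194  -41.24610944  128.        ]
 [-145.2051294    37.96139497  128.        ]] [[ 39.68929425 -40.21381581  78.        ]
 [ 40.14005549  35.43645083  78.        ]] 0.1917236703433184
mouth [-155.01489567   -1.64235723   91.292     ] foot [20.23067487 -2.38868249  4.584     ]
```

Run:
```python
from h import *
from workcell import workorder
a=cv2.imread("pics/top0.png");b=cv2.imread("pics/t9full.png")
for n,(x0,y0,x1,y1) in dict(jar=(360,145,410,190),box=(370,230,415,285),lid=(75,130,140,190)).items():
    c=lambda im:np.argwhere(cv2.cvtColor(im[y0:y1,x0:x1],cv2.COLOR_BGR2GRAY)>120).mean(0)
    print(n,c(a),c(b))
c=lambda im:np.argwhere(cv2.inRange(cv2.cvtColor(im[215:245,90:125],cv2.COLOR_BGR2HSV),(5,120,90),(25,255,255))>0).mean(0)
print("bottle",c(a),c(b))
s=get_state();print(s['wrist_force'],abs(s['qvel']).max())
print(workorder.hand_in())
```

```text
jar [24.11688312 23.04058442] [23.99830508 23.17966102]
box [26.12429379 22.77514124] [32.43362241 23.55103402]
lid [30.59081836 33.45242848] [30.42116183 33.29183956]
bottle [16.25675676 17.23648649] [16.3630137  17.15753425]
[0.58368952 0.25098802 0.04269453] 0.003534257545403742
the job is handed in; nothing more can be done
None
```

The slide box check disagrees by 6 px, so I'm looking at both pictures to see whether that is movement or a shadow.

Run:
```python
import cv2,numpy as np
a=cv2.imread("pics/top0.png");b=cv2.imread("pics/t9full.png")
cv2.imwrite("pics/box.png",cv2.resize(np.hstack([i[225:295,360:430] for i in(a,b)]),None,fx=5,fy=5))
```

```text
(no output)
```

View pics/box.png

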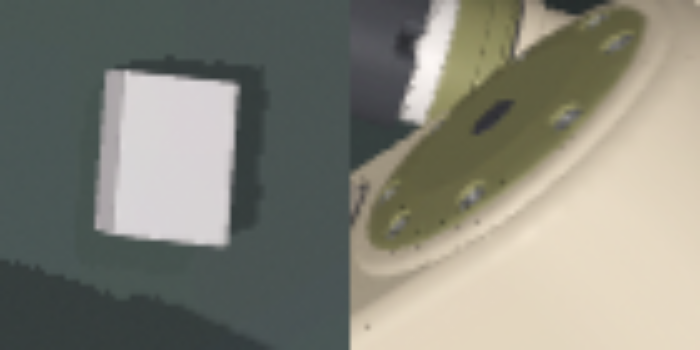

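Run:
```python
import cv2,numpy as np
a=cv2.imread("pics/scene0.png");b=cv2.imread("pics/s9full.png")
cv2.imwrite("pics/box2.png",cv2.resize(np.hstack([i[70:230,110:260] for i in(a,b)]),None,fx=2.6,fy=2.6))
```

```text
(no output)
```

View pics/box2.png

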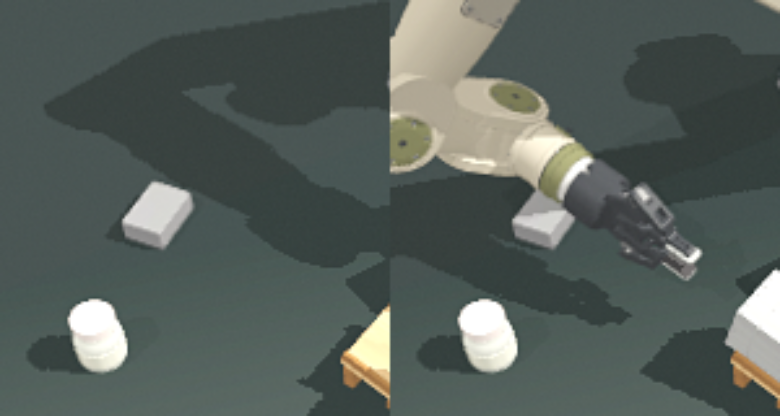

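The canister is lying on the sloping rest with its mouth at the high end, and the job is handed in. No verdict comes back at hand-in, so the results below are from my own checks.

**What I did:** I put the part-open fingertips about 25 mm into the mouth, with slack on both walls. I then turned the tool with the canister about the stop edge, 1–2.5° per row. The front finger pushed it to the balance point and the back finger held it back the rest of the way. After unloading the fingers I withdrew them along the tool axis, handing in about 11 s into the 51 s.

**Final checks:**

| Check | Measured | Allowed |
|---|---|---|
| Mouth centre beyond the stop edge | 155 mm | 130–205 mm |
| Foot edge outside the stop | 20 mm | up to 45 mm |
| Offset from the middle line | about 2 mm | 18 mm |
| Tilt from vertical | about 75° (back-face length fits) | 69–81° |

- **Fingers:** they stand about 70 mm clear of the mouth, and the wrist force is near zero.
- **Force:** readings taken at the end of each move stayed near 1 N on the way down. Once the canister had landed, I overshot and the lower finger pressed it onto the board with about 13 N (limit 35 N) before I unloaded it. I did not record forces within a move.
- **Bystanders:** the jar, lidded canister and bottle are unmoved, to within 0.2 px in the top view.

**One check disagreed:** the slide box check in the top view was off by about 6 px because the arm hid the box there. I only looked into this after handing in. The scene view shows the box partly behind the arm, but its visible edges are where they started.

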